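# Discard the chipped grinder lid, hold the sound one at half-turn

### The job

First put the chipped grinder lid (the one with only one side lug) into the open scrap tub. Then fit the undamaged lid, the one with both lugs, on the spice grinder, lugs down through the collar's notches until fully seated, twist it clockwise to the half-way mark, half of the turn to the lock, without ever going on to the lock click, and finish while still holding it there, as its spring would turn it back. Leave the plain lid without lugs, the jar and the cup alone.

Things in the scene. Friction and masses are not known exactly. Their poses are not given: they have to be found in the camera images.
- lid_whole: Undamaged lid, 65-125 g: white disc 72 mm across, 18 thick, foot bevelled 3 mm, black grip bar on top (60 long, 14 wide, 28 high; bar top 46 above the underside) and two lugs out of the disc's foot in line with the bar's ends (12 wide, 6 thick, tips 47 mm from the axis). Origin: centre of underside; x along the bar through both lugs, z up. Same after a half turn; fits either way round.
- lid_chipped: The same lid but with only one lug (at +x), the other broken off. 90 g. Same origin and axes. It goes into the scrap tub.
- lid_plain: The same disc and bar but with no lugs: a storage cover. Same origin and axes. Leave it alone.
- grinder: Electric spice grinder fixed upright on the counter: round steel body 128 mm across, black collar 124 across, 98 mm high in all, open bowl about 60 mm wide. Origin: centre of underside, z up. Notches at its +x and -x: the lid goes in with its x along the grinder's x, either way round. White marks repeat half a turn round. From the notch a lid turns only clockwise (from above).
- seat (a point): Centre of the deck inside the collar, on the grinder's axis 85 mm above the counter: the seated lid's origin comes here. The deck (radius 30 to 50 mm) is overhung by a lip, underside 8 mm and top 13 mm above this point, inner radius 39 mm, under which the lugs run once turned.
- notch (a point): Middle of one of the two notches in the lip, at its top, 45 mm from the axis along the grinder's +x; the other is half a turn round. 19 mm wide. A round white dot marks it on the collar: lid angle 0.
- half_mark (a point): Single white rib on the collar's top, 56 mm from the axis, 30 degrees clockwise from the notch (and half a turn round): the half-way mark. The lid's grip bar points at it when half-way turned.
- lock_mark (a point): Double white rib on the collar's top, 56 mm from the axis, 60 degrees clockwise from the notch (and half a turn round): the lock clicks here. Its sprung balls are felt under the lugs from about 37 degrees on.
- switch_ring (a joint): Spring-loaded switch ring inside the collar, driven by the lugs. 0 at rest, grows (rad) as the lid is turned clockwise, to 1.06 at most; the lid's angle from the notch is this value plus about 0.08 rad. Its spring turns the lid back with 0.03 N m at 0 and 0.1 N m at half way, and returns it when let go.
- spice_jar: Closed amber glass spice jar, 44 mm across, 95 mm high; origin at the centre of its underside. Leave it alone.
- tumbler: White ceramic cup without handle, 68 mm across, 85 mm high; origin at the centre of its underside. Leave it alone.
- tub: Open square scrap tub of grey plastic, fixed on the counter: 150 x 150 mm outside, 60 mm high, walls and floor 5 mm thick. Origin: centre of its underside, x and y along its sides, z up.
There are look-alikes about, which are no part of the job. What is shaped like the lid_whole but blue or yellow is not meant. What is shaped like the lid_chipped but green is not meant.

How it is judged:
On the way, in this order (a step that is already met when the one before it is completed fails the run):
1. the chipped lid lies in the scrap tub, let go and at rest (x of lid_chipped in the frame of tub between -0.06 and 0.06 m and y of lid_chipped in the frame of tub between -0.06 and 0.06 m and z of lid_chipped in the frame of tub between 0 and 0.035 m and linear speed of lid_chipped below 0.05 m/s and contact force between the fingers and lid_chipped below 0.2 N), for 0.2 s.
2. the undamaged lid sits fully down in the collar, lugs through the notches, not yet turned far (z of lid_whole in the frame of grinder below 0.0895 m and horizontal distance between lid_whole and grinder below 0.005 m and value of joint switch_ring below 0.2 rad), for 0.1 s.
3. the lid is turned clockwise to the half-way mark (30 degrees, give or take 8) and kept there, gripped (angle between the x axis of lid_whole and the x axis of grinder, either way round between 0.384 and 0.663 rad and value of joint switch_ring above 0.25 rad and contact force between the fingers and lid_whole above 1 N), for 0.3 s.
At the end, for the whole second after the job is handed in: The whole lid is seated in the collar (within 4.5 mm of the deck, 5 mm of the axis, tilt under 0.1 rad), turned clockwise 30 +- 8 degrees with the switch ring driven along, still, held by the fingers (over 1 N); the chipped lid rests in the tub; plain lid, jar and cup within 30 mm of their start (all of step 1 and all of step 3 and value of joint switch_ring below 0.7 rad and z of lid_whole in the frame of grinder between 0.082 and 0.0895 m and horizontal distance between lid_whole and grinder below 0.005 m and angle between lid_whole's own z axis and vertical below 0.1 rad and angular speed of lid_whole below 0.1 rad/s and distance of each of lid_plain, spice_jar, tumbler from where it was at the start of the episode below 0.03 m); the arm keeps its last pose, push and grip.
It fails at once if the lid is turned on towards the lock click (switch ring beyond 0.9 rad, about 55 degrees) (value of joint switch_ring above 0.9 rad).
It fails at once if the plain lid, the jar or the cup is displaced by more than 30 mm (distance of any of lid_plain, spice_jar, tumbler from where it was at the start of the episode above 0.03 m).
It also fails if it takes over 58 s, if anything falls off the work surface, if the arm or the gripper's body presses on something with over 40 N, if the wrist force passes 120 N, or if a joint passes its speed limit or range.

### The arm

A 7-joint arm with a two-finger parallel gripper is mounted at the origin on the work surface. World frame = base frame: x ahead of the robot, y to its left, z up, the work surface at z = 0. Lengths are in m, angles in rad, forces in N, time in s.
With the tool pointing down it reaches from about 0.4 to 0.85 m from the base axis. Payload 4.4 kg.
Tool frame: the origin (TCP) lies at the very end of the fingers, on their centre line; the grasp point (between the pads) lies 19 mm behind it (tcp_to_grasp is the distance from the TCP to the grasp point, in m); z points along the fingers, y is the direction in which the jaws open and shut (so a half turn about z gives the same grasp; the last joint's range is limited). The gripper opens to 94 mm and grips with 3 to 60 N. Pads are 16 mm wide; open, the fingers measure 119 mm over their backs; the gripper's body (75 mm by 177 mm) begins 78 mm behind the grasp point.
Start: joints at [-1.188, 0.628, 0.038, 1.517, -0.027, 0.996, -0.02], TCP at [0.282, 0.586, 0.205] pointing down, gripper open.
Joint ranges: [-3.06, 3.06], [-0.37, 2.12], [-1.25, 1.32], [0.18, 2.47], [-1.1, 4.24], [0.23, 1.98], [-2.94, 2.94]. Speed limits (rad/s): [2.57, 2.57, 3.14, 3.14, 3.14, 3.14, 3.14].

### API

Orientations are given as a 3x3 rotation matrix whose columns are the frame's x, y, z axes.
In Python, from workcell import get_obs, camera, close_job, recognise, regions_of, tcp_to_grasp gives the robot as it stands.
- The arm moves only by the tool apply_moves, never from a script. Its argument "commands" is a list that holds one entry, the list of rows, each a list of 6 numbers: the shift along the tool's x, y, z in cm, then the turn, a rotation vector about the tool's x, y, z in rad. A call has exactly 8 rows; each row shifts and turns the commanded pose from where the row before left it, along the tool's axes as they then stand; what a row does not reach is not made up. A row lasts 1/10 s, in which the tool goes at most 50 mm and 8.59 degrees, less where a joint would pass 70% of its speed; a pose out of reach is approached as far as the arm can. A call with a gripper value outside its range is refused whole. "fingers" is the closure, from 0 (fully open) to 1 (shut), set as the call begins (left out, the last holds). The fingers move at their own pace and stop on an object; "squeeze" is the grip in N (left out, the last holds). Time passes only in rows, so rows that do not move let the fingers close, or fill a call up. It gives the time, the measured TCP pose, the force and the opening at its end, in the units of the state.
- get_obs(): the state, without advancing time (a new reading comes with each control period).
- camera(name): name is "scene" or "side" or "wrist"; returns a dict with "frame" (384x512x3 uint8, red, green, blue), "range_z" (384x512 float32, m along the optical axis (not along the pixel's ray), 0 where there is no reading), "fx", "fy", "cx", "cy" (pixels), "eye" and "attitude" of the camera in the world. Camera axes: x right, y up, looking along -z (the intrinsics and any distortion apply to the point x, -y, -z); pixel columns grow to the right and rows downward; lengths in m; the calibration is good to about 2 mm. A picture is of the moment at which its call begins.
- close_job(): hands the job in, once; it reports no verdict.
Trained networks look in a picture, given as the dict that the camera call returned (one of the last four; its "shot" number tells which), for a name from the list of things; names that differ only in an ending like _2 or _b are one class to them, and where a whole thing is asked for, a point or a joint stands for the part that bears it (a point fixed in the world has none). Each returns a list of dicts, best first, with "conf" (0 to 1); they miss things now and then, are a little off and sometimes report something else, mostly with a low value. They report only what shows in the picture. A call takes as long as a camera call. They do not tell look-alikes from the thing itself.
- recognise(picture, query): "centre" ([x, y, z] in m, in world coordinates, good to about 4 mm: the middle of the surface that is visible of it).
- regions_of(picture, query): "region" (384x512 bool, what is visible of it).
The state is a dict: "clock": time; "joints": joint angles; "joint_velocities": joint speeds; "joint_efforts": joint torques, N m; "eef_pos": TCP position; "tcp_rot": TCP orientation; "wrist_force": force on the tool from outside, world axes, zero at the start; "moment": the same for the moment, N m; "opening": finger opening in m.
Only numpy, scipy, OpenCV 4.12 (cv2) and the standard library are available. Lean on these libraries where they do the work, as an engineer would, in place of code of your own. Each camera call takes 0.05 s, during which the arm holds its last target. There are 200 camera calls.

## Working session

There is one attempt and no reset: what is moved stays moved. The work goes in short steps, Python scripts to look and compute and a tool call to move; the robot and the scene stay as the last step left them, time stands still between calls to the robot, and variables do not carry over. Pictures are saved under pics/ and viewed, about 8 in all and at most 12, crops included, and the job is handed in when it is done.

Besides the shell and the picture viewer there is one more tool, called after "Call:" in YAML: its name, and indented under it one key for each argument. apply_moves: Moves the arm, as the interface text tells. Its arguments: {"type":"object","properties":{"commands":{"type":"array"},"fingers":{"type":"number"},"squeeze":{"type":"number"}},"required":["commands"]}

```bash
mkdir -p pics; ls; cat > h.py <<'E'
import numpy as np, cv2
from workcell import *
def pts(c):
    h,w=c["range_z"].shape; v,u=np.mgrid[:h,:w]; z=c["range_z"].astype(float)
    P=np.stack([(u-c["cx"])/c["fx"]*z,-(v-c["cy"])/c["fy"]*z,-z],-1)
    return P@np.array(c["attitude"]).T+np.array(c["eye"])
def save(c,n): cv2.imwrite("pics/"+n,cv2.cvtColor(c["frame"],cv2.COLOR_RGB2BGR))
E
python3 - <<'E'
from h import *
o=get_obs(); print(o["clock"],o["eef_pos"],np.round(o["tcp_rot"],2).tolist(),o["opening"],tcp_to_grasp)
ims=[]
for n in("scene","side"):
    c=camera(n); ims.append(c["frame"]); np.savez(n,P=pts(c),f=c["frame"]); print(n,{k:np.round(c[k],3).tolist() for k in c if k not in("frame","range_z","shot")})
    for q in("lid_whole","lid_chipped","lid_plain","grinder","tub","spice_jar","tumbler","half_mark"):
        print(n,q,[(np.round(r["centre"],3).tolist(),round(r["conf"],2)) for r in recognise(c,q)])
for i,n in zip(ims,("a","b")): cv2.imwrite(f"pics/{n}.png",cv2.resize(i[:,:,::-1],(800,600)))
E
```

```text
pics
0.0 [0.28172322 0.58505742 0.20457048] [[-0.9, 0.43, -0.0], [0.43, 0.9, -0.0], [-0.0, -0.0, -1.0]] 0.09412395946939395 0.0188
scene {'fx': 465.684, 'fy': 465.684, 'cx': 249.687, 'cy': 197.774, 'eye': [1.231, -0.542, 1.371], 'attitude': [[0.584, -0.676, 0.45], [0.812, 0.485, -0.325], [0.001, 0.555, 0.832]]}
scene lid_whole [([0.386, -0.145, 0.018], 0.83), ([0.461, -0.277, 0.022], 0.76), ([0.324, -0.264, 0.019], 0.7)]
scene lid_chipped [([0.769, -0.164, 0.02], 0.94), ([0.645, -0.197, 0.02], 0.65), ([0.649, -0.066, 0.015], 0.55)]
scene lid_plain [([0.512, -0.075, 0.015], 0.85)]
scene grinder [([0.55, 0.232, 0.076], 0.75)]
scene tub [([0.525, -0.455, 0.004], 0.82)]
scene spice_jar [([0.727, -0.002, 0.07], 0.5)]
scene tumbler [([0.718, 0.322, 0.057], 0.98)]
scene half_mark [([0.553, 0.236, 0.081], 0.95)]
side {'fx': 385.486, 'fy': 385.486, 'cx': 255.724, 'cy': 190.145, 'eye': [-0.001, -0.687, 0.635], 'attitude': [[0.763, 0.358, -0.538], [-0.646, 0.426, -0.633], [0.003, 0.831, 0.556]]}
side lid_whole [([0.369, -0.153, 0.019], 0.9), ([0.298, -0.273, 0.016], 0.8), ([0.444, -0.282, 0.02], 0.67), ([0.711, -0.0, 0.056], 0.34)]
side lid_chipped [([0.63, -0.075, 0.017], 0.9), ([0.75, -0.166, 0.015], 0.86), ([0.629, -0.201, 0.017], 0.82)]
side lid_plain [([0.499, -0.081, 0.016], 0.76)]
side grinder [([0.526, 0.209, 0.068], 0.59)]
side tub [([0.541, -0.46, 0.02], 0.76)]
side spice_jar [([0.711, -0.002, 0.055], 0.85)]
side tumbler [([0.703, 0.308, 0.06], 0.91)]
side half_mark [([0.521, 0.209, 0.07], 0.56)]
```

View pics/a.png

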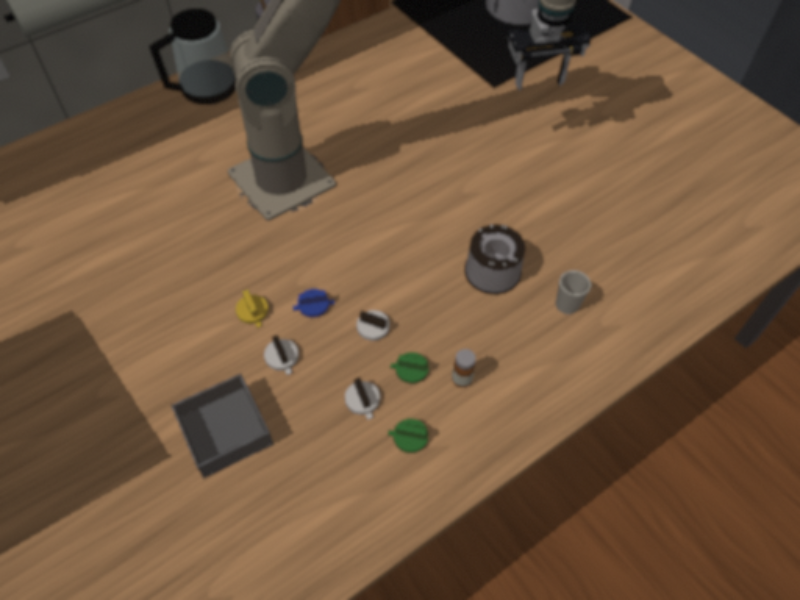

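View pics/b.png

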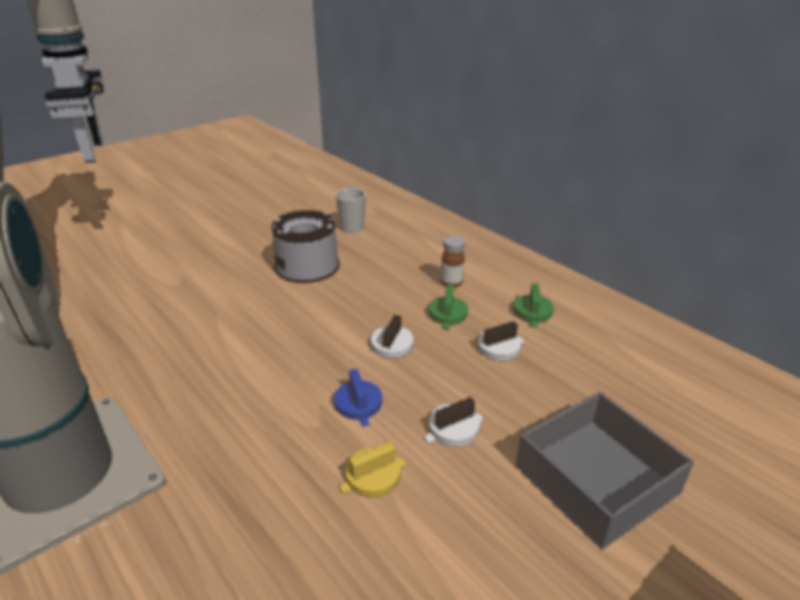

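The scene view shows the two-lug white lid at about (281,353), the one-lug white lid at (363,397), the plain lid at (374,323), the tub at (222,425) and the grinder at (496,258). The side view agrees: the lid at (455,423) has lugs on both ends, and the one at (500,342) has a single lug on the right.

```bash
cat >> h.py <<'E'
def lid(P,x,y,f=None):
    m=(np.hypot(P[...,0]-x,P[...,1]-y)<.06)
    t=m&(abs(P[...,2]-.0455)<.004); b=P[t]
    (c,s,a)=cv2.minAreaRect((b[:,:2]*1000).astype(np.float32))
    q=b[:,:2]-b[:,:2].mean(0); w=np.linalg.svd(q,full_matrices=False)[2][0]
    d=P[m&(abs(P[...,2]-.018)<.003)]
    A=np.c_[2*d[:,:2],np.ones(len(d))]; k=np.linalg.lstsq(A,(d[:,:2]**2).sum(1),rcond=None)[0]
    return dict(bar=np.round(np.array(c)/1000,4),size=np.round(s,1),yaw=round(np.degrees(np.arctan2(w[1],w[0])),1),ztop=round(np.median(b[:,2]),4),n=len(b),disc=np.round(k[:2],4),r=round(np.sqrt(k[2]+k[0]**2+k[1]**2),4))
E
python3 - <<'E'
from h import *
for n in("scene","side"):
    P=np.load(n+".npz")["P"]
    for nm,x,y in(("whole",.452,-.28),("chip",.637,-.2),("plain",.505,-.078)): print(n,nm,lid(P,x,y))
    for nm,x,y,z,r in(("grinder",.545,.225,.098,.09),("tub",.53,-.457,.06,.12),("jar",.715,0,.095,.05),("cup",.71,.315,.085,.06)):
        m=(np.hypot(P[...,0]-x,P[...,1]-y)<r)&(abs(P[...,2]-z)<.004); b=P[m]
        c,s,a=cv2.minAreaRect((b[:,:2]*1000).astype(np.float32)); print(n,nm,np.round(c,1),np.round(s,1),round(a,1),len(b))
E
```

```text
scene whole {'bar': array([ 0.4536, -0.2717]), 'size': array([13.3, 61.7]), 'yaw': np.float64(-10.8), 'ztop': np.float64(0.0464), 'n': 52, 'disc': array([ 0.4542, -0.2716]), 'r': np.float64(0.028)}
scene chip {'bar': array([ 0.6403, -0.1884]), 'size': array([14.9, 62.3]), 'yaw': np.float64(-13.2), 'ztop': np.float64(0.0462), 'n': 60, 'disc': array([ 0.6411, -0.1889]), 'r': np.float64(0.0281)}
scene plain {'bar': array([ 0.5068, -0.0674]), 'size': array([59.5, 17.1]), 'yaw': np.float64(32.1), 'ztop': np.float64(0.0459), 'n': 53, 'disc': array([ 0.5066, -0.0669]), 'r': np.float64(0.0285)}
scene grinder [540.9 247.7] [120.2 124. ] 64.9 357
scene tub [ 535.3 -454.5] [149.7 155.5] 82.9 291
scene jar [723.  11.] [35.2 42. ] 53.4 91
scene cup [714.2 325.7] [67.6 68. ] 63.5 81
side whole {'bar': array([ 0.4521, -0.2731]), 'size': array([15.3, 60. ]), 'yaw': np.float64(168.8), 'ztop': np.float64(0.0454), 'n': 151, 'disc': array([ 0.4501, -0.2722]), 'r': np.float64(0.0276)}
side chip {'bar': array([ 0.6391, -0.1902]), 'size': array([16.5, 62.2]), 'yaw': np.float64(166.0), 'ztop': np.float64(0.0455), 'n': 101, 'disc': array([ 0.6346, -0.192 ]), 'r': np.float64(0.0255)}
side plain {'bar': array([ 0.5054, -0.0699]), 'size': array([60.7, 14.6]), 'yaw': np.float64(-149.4), 'ztop': np.float64(0.0453), 'n': 82, 'disc': array([ 0.504 , -0.0702]), 'r': np.float64(0.0275)}
side grinder [539.3 244.7] [122.  122.2] 49.6 376
side tub [ 533.3 -455.7] [151.1 152.2] 82.7 797
side jar [721.8   8.3] [39.7 35.2] 44.8 81
side cup [712.2 322.9] [67.9 65.3] 65.8 52
```

```bash
cat >> h.py <<'E'
def go(p,jaw=None,o=None):
    o=o or get_obs(); R=np.array(o["tcp_rot"]); d=R.T@(np.array(p)-o["eef_pos"])*100
    y=np.degrees(np.arctan2(R[1,1],R[0,1])); out=dict(cm=np.round(d,2).tolist(),jawyaw=round(y,2),tilt=np.round(R[:2,2],4).tolist())
    if jaw is not None: out["turn_z"]=round(-np.radians((jaw-y+90)%180-90),4)
    print(np.round(o["eef_pos"],4),round(o["clock"],2),round(o["opening"],4),out)
E
python3 - <<'E'
from h import *
go([.49,.2,.22]);go([.64,-.189,.12],76.5)
E
```

```text
[0.282  0.5857 0.2055] 0.9 0.094 {'cm': [-35.47, -25.72, -1.45], 'jawyaw': np.float64(64.29), 'tilt': [-0.0, 0.0001]}
[0.282  0.5857 0.2055] 0.9 0.094 {'cm': [-65.87, -54.27, 8.55], 'jawyaw': np.float64(64.29), 'tilt': [-0.0, 0.0001], 'turn_z': np.float64(-0.2131)}
```

Call:
apply_moves:
  commands:
    - [[-4,-2.9,-0.1,0,0,0],[-4,-2.9,-0.1,0,0,0],[-4,-2.9,-0.1,0,0,0],[-4,-2.9,-0.1,0,0,0],[-4,-2.9,-0.1,0,0,0],[-4,-2.9,-0.1,0,0,0],[-4,-2.9,-0.1,0,0,0],[-4,-2.9,-0.1,0,0,0]]
  fingers: 0.4

```text
clock: 1.7
eef_pos: [0.4705, 0.2361, 0.2138]
tcp_rot: [[-0.901, 0.434, 0.001], [0.434, 0.901, 0.0], [-0.0, 0.001, -1.0]]
wrist_force: [0.1, 1.1, 0.2]
opening: 0.0565
```

```bash
python3 - <<'E'
from h import *
c=camera("wrist"); P=pts(c); np.savez("w1",P=P,f=c["frame"]); cv2.imwrite("pics/w1.png",cv2.resize(c["frame"][:,:,::-1],(800,600)))
print(np.round(c["eye"],3),np.round(c["attitude"],2).tolist(),c["fx"])
go([.64,-.189,.12],76.5)
E
```

```text
[0.407 0.267 0.392] [[0.43, -0.87, -0.22], [0.9, 0.42, 0.1], [0.0, -0.24, 0.97]] 316.64098800570326
[0.4756 0.2257 0.2141] 1.75 0.0561 {'cm': [-33.11, -29.79, 9.73], 'jawyaw': np.float64(63.59), 'tilt': [0.0042, -0.0061], 'turn_z': np.float64(-0.2253)}
```

View pics/w1.png

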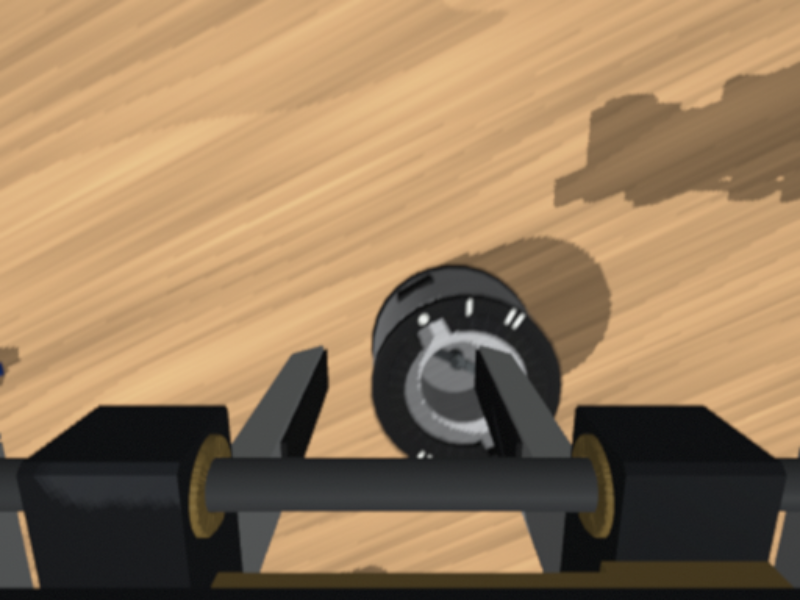

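The wrist view shows the collar with the dot at (423,320), the single rib at (469,307) and the double rib at (514,319). I'll compute the notch angle from these.

```bash
python3 - <<'E'
from h import *
d=np.load("w1.npz");P=d["P"];f=d["f"]
m=(abs(P[...,2]-.098)<.003)&(np.hypot(P[...,0]-.54,P[...,1]-.246)<.08)
b=P[m]; print(len(b)); h=cv2.convexHull((b[:,:2]*1000).astype(np.float32)); print(cv2.minEnclosingCircle(h))
C=np.array([.540,.246])
n,l,s,ce=cv2.connectedComponentsWithStats(((f.min(2)>150)&m).astype(np.uint8))
for i in range(1,n):
    if s[i,4]>4:
        p=P[l==i].mean(0); v=p[:2]-C; print(ce[i].round(1),s[i,4],p.round(4),round(np.hypot(*v)*1000,1),round(np.degrees(np.arctan2(v[1],v[0])),1))
E
```

```text
4819
((541.062255859375, 249.626953125), 61.72674560546875)
[300.  196.2] 26 [0.4914 0.2727 0.0979] 55.5 151.3
[326.2 202.1] 28 [0.5077 0.2931 0.0978] 57.1 124.4
[270.6 203.8] 32 [0.4861 0.2441 0.098 ] 54.0 -178.0
[331.4 205. ] 30 [0.5125 0.2964 0.0981] 57.4 118.7
[269.  290.7] 9 [0.5696 0.2032 0.0982] 52.1 -55.3
```

Call:
apply_moves:
  commands:
    - [[-3.3,-3.0,0.4,0,0,0],[-3.3,-3.0,0.4,0,0,0],[-3.3,-3.0,0.4,0,0,0],[-3.3,-3.0,0.4,0,0,0],[-3.3,-3.0,0.4,0,0,0],[-3.3,-3.0,0.4,0,0,0],[-3.3,-3.0,0.4,0,0,0],[-3.3,-3.0,0.4,0,0,0]]

```text
clock: 2.55
eef_pos: [0.604, -0.0944, 0.1814]
tcp_rot: [[-0.901, 0.434, 0.0], [0.434, 0.901, 0.0], [-0.0, 0.0, -1.0]]
wrist_force: [0.6, 0.1, -0.4]
opening: 0.0568
```

```bash
python3 - <<'E'
from h import *
go([.64,-.189,.12],76.5)
E
```

```text
[ 0.604  -0.0944  0.1814] 2.55 0.0568 {'cm': [-7.34, -6.96, 6.14], 'jawyaw': np.float64(64.29), 'tilt': [0.0004, 0.0002], 'turn_z': np.float64(-0.2132)}
```

Call:
apply_moves:
  commands:
    - [[-2.45,-2.32,2.0,0,0,0],[-2.45,-2.32,2.0,0,0,0],[-2.45,-2.32,2.0,0,0,0],[0,0,0,0,0,-0.107],[0,0,0,0,0,-0.107],[0,0,0,0,0,0],[0,0,0,0,0,0],[0,0,0,0,0,0]]

```text
clock: 3.35
eef_pos: [0.6396, -0.1872, 0.1217]
tcp_rot: [[-0.972, 0.234, 0.0], [0.234, 0.972, -0.0], [-0.0, 0.0, -1.0]]
wrist_force: [0.6, 0.1, 0.6]
opening: 0.0562
```

```bash
python3 - <<'E'
from h import *
c=camera("wrist"); P=pts(c); np.savez("w2",P=P,f=c["frame"]); cv2.imwrite("pics/w2.png",cv2.resize(c["frame"][:,:,::-1],(800,600)))
print(lid(P,.64,-.189)); go([.64,-.189,.021],76.5)
E
```

```text
{'bar': array([ 0.6387, -0.1876]), 'size': array([13.6, 59.2]), 'yaw': np.float64(-14.2), 'ztop': np.float64(0.0447), 'n': 1145, 'disc': array([ 0.6377, -0.1875]), 'r': np.float64(0.0267)}
[ 0.6395 -0.1872  0.1217] 3.4 0.056 {'cm': [-0.08, -0.16, 10.07], 'jawyaw': np.float64(76.49), 'tilt': [0.0003, -0.0001], 'turn_z': np.float64(-0.0001)}
```

View pics/w2.png

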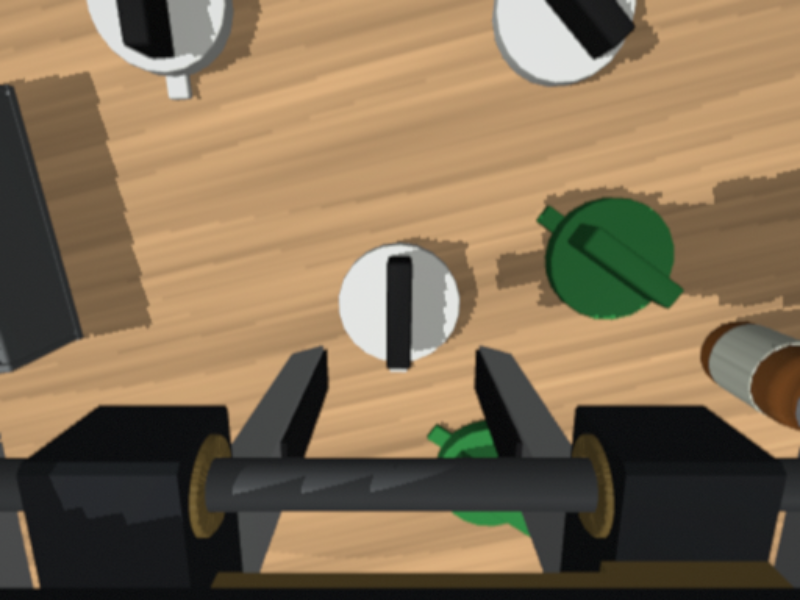

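The lid under the gripper at (399,302) has no lug at its upper end and is centred between the fingers. I'll descend and grip it.

Call:
apply_moves:
  commands:
    - [[0,0,3.0,0,0,0],[0,0,3.0,0,0,0],[0,0,2.0,0,0,0],[0,0,1.3,0,0,0],[0,0,0.8,0,0,0],[0,0,0,0,0,0],[0,0,0,0,0,0],[0,0,0,0,0,0]]

```text
clock: 4.2
eef_pos: [0.6403, -0.1879, 0.0217]
tcp_rot: [[-0.973, 0.233, 0.002], [0.233, 0.973, -0.001], [-0.002, -0.0, -1.0]]
wrist_force: [0.4, -0.1, 0.0]
opening: 0.0568
```

Call:
apply_moves:
  commands:
    - [[0,0,0,0,0,0],[0,0,0,0,0,0],[0,0,0,0,0,0],[0,0,0,0,0,0],[0,0,0,0,0,0],[0,0,0,0,0,0],[0,0,-1,0,0,0],[0,0,-3,0,0,0]]
  fingers: 1
  squeeze: 25

```text
clock: 5.0
eef_pos: [0.6367, -0.1868, 0.0583]
tcp_rot: [[-0.973, 0.232, -0.006], [0.232, 0.973, 0.002], [0.007, 0.0, -1.0]]
wrist_force: [0.4, 0.2, -1.5]
opening: 0.0137
```

```bash
python3 - <<'E'
from h import *
go([.534,-.455,.2])
E
```

```text
[ 0.6367 -0.1868  0.0583] 5.0 0.0137 {'cm': [3.85, -28.47, -14.15], 'jawyaw': np.float64(76.56), 'tilt': [-0.0063, 0.0017]}
```

Call:
apply_moves:
  commands:
    - [[0,-1.0,-3.0,0,0,0],[0.5,-2.5,-3.0,0,0,0],[0.6,-4.5,-1.5,0,0,0],[0.6,-4.5,0,0,0,0],[0.6,-4.5,0,0,0,0],[0.6,-4.5,0,0,0,0],[0.6,-4.5,0,0,0,0],[0.3,-2.5,0,0,0,0]]

```text
clock: 5.8
eef_pos: [0.5326, -0.4613, 0.1361]
tcp_rot: [[-0.971, 0.238, -0.002], [0.238, 0.971, -0.003], [0.001, -0.003, -1.0]]
wrist_force: [0.3, -0.1, -0.8]
opening: 0.0138
```

```bash
python3 - <<'E'
from h import *
c=camera("wrist"); P=pts(c); cv2.imwrite("pics/w3.png",cv2.resize(c["frame"][:,:,::-1],(800,600)))
m=(np.hypot(P[...,0]-.534,P[...,1]+.455)<.12)&(abs(P[...,2]-.06)<.004); b=P[m]; print(cv2.minAreaRect((b[:,:2]*1000).astype(np.float32)))
go([.534,-.455,.030])
E
```

```text
((525.8402709960938, -453.092529296875), (150.1544952392578, 135.24493408203125), 82.788818359375)
[ 0.5304 -0.4655  0.1361] 5.85 0.014 {'cm': [-0.11, 1.18, 10.6], 'jawyaw': np.float64(76.04), 'tilt': [-0.0027, -0.0065]}
```

Call:
apply_moves:
  commands:
    - [[0,0,0.5,0,0,0],[0,0,2.0,0,0,0],[0,0,3.0,0,0,0],[0,0,2.5,0,0,0],[0,0,1.5,0,0,0],[0,0,0.7,0,0,0],[0,0,0,0,0,0],[0,0,0,0,0,0]]

```text
clock: 6.65
eef_pos: [0.5371, -0.4561, 0.0346]
tcp_rot: [[-0.973, 0.232, 0.001], [0.232, 0.973, -0.001], [-0.002, -0.001, -1.0]]
wrist_force: [0.5, -0.4, -0.1]
opening: 0.0138
```

Call:
apply_moves:
  commands:
    - [[0,0,0,0,0,0],[0,0,0,0,0,0],[0,0,0,0,0,0],[0,0,-2,0,0,0],[0,0,-4,0,0,0],[0,0,-4,0,0,0],[0,0,-1,0,0,0],[0,0,0,0,0,0]]
  fingers: 0.5

```text
clock: 7.45
eef_pos: [0.5373, -0.457, 0.1461]
tcp_rot: [[-0.973, 0.233, 0.004], [0.233, 0.973, -0.003], [-0.004, -0.002, -1.0]]
wrist_force: [-0.3, -0.4, -0.3]
opening: 0.0469
```

```bash
python3 - <<'E'
from h import *
c=camera("scene"); P=pts(c)
m=(np.hypot(P[...,0]-.534,P[...,1]+.455)<.055); print(np.percentile(P[m][:,2],[10,50,90,99]))
b=P[m&(abs(P[...,2]-.051)<.004)]; print(len(b),b.mean(0))
go([.453,-.2724,.12],79)
E
```

```text
[0.02327215 0.48237475 0.58568229 0.60690122]
68 [ 0.53992517 -0.45654036  0.05127452]
[ 0.5362 -0.456   0.1439] 7.5 0.0473 {'cm': [12.36, 15.92, 2.37], 'jawyaw': np.float64(76.54), 'tilt': [0.0007, -0.0006], 'turn_z': np.float64(-0.0429)}
```

Call:
apply_moves:
  commands:
    - [[2.1,2.7,0.1,0,0,0],[2.1,2.7,0.1,0,0,0],[2.1,2.7,0.4,0,0,0],[2.1,2.7,0.6,0,0,0],[2.1,2.7,0.7,0,0,0],[1.9,2.4,0.4,0,0,0],[0,0,0,0,0,-0.04],[0,0,0,0,0,0]]

```text
clock: 8.3
eef_pos: [0.4517, -0.2718, 0.1193]
tcp_rot: [[-0.981, 0.192, -0.002], [0.192, 0.981, 0.001], [0.002, 0.001, -1.0]]
wrist_force: [0.2, -0.1, 0.6]
opening: 0.0471
```

```bash
python3 - <<'E'
from h import *
c=camera("wrist"); P=pts(c); np.savez("w4",P=P,f=c["frame"]); cv2.imwrite("pics/w4.png",cv2.resize(c["frame"][:,:,::-1],(800,600)))
print(lid(P,.453,-.2724)); go([.453,-.2724,.021],79)
E
```

```text
{'bar': array([ 0.4511, -0.2704]), 'size': array([13.4, 59.2]), 'yaw': np.float64(-11.6), 'ztop': np.float64(0.0448), 'n': 1140, 'disc': array([ 0.4504, -0.2706]), 'r': np.float64(0.0267)}
[ 0.4524 -0.2729  0.1196] 8.35 0.0473 {'cm': [-0.06, 0.06, 9.86], 'jawyaw': np.float64(78.81), 'tilt': [-0.0009, 0.0002], 'turn_z': np.float64(-0.0033)}
```

View pics/w4.png

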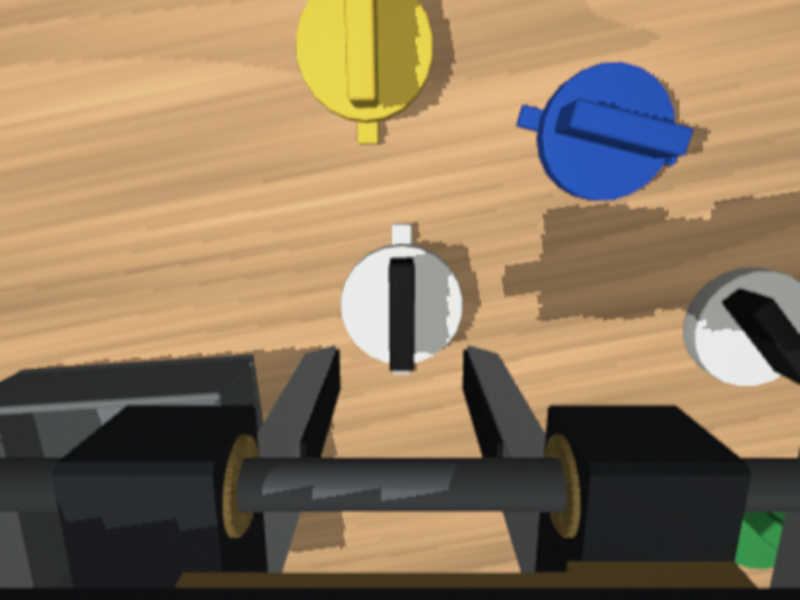

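The wrist view shows the white lid at (401,302) centred between the fingers, with a lug at its far end (401,234). The side view already showed the near lug, so this is the whole lid.

Call:
apply_moves:
  commands:
    - [[0,0,3.0,0,0,0],[0,0,3.0,0,0,0],[0,0,2.0,0,0,0],[0,0,1.2,0,0,0],[0,0,0.6,0,0,0],[0,0,0,0,0,0],[0,0,0,0,0,0],[0,0,0,0,0,0]]

```text
clock: 9.15
eef_pos: [0.4532, -0.2729, 0.0233]
tcp_rot: [[-0.981, 0.194, 0.002], [0.194, 0.981, -0.001], [-0.002, -0.001, -1.0]]
wrist_force: [-0.6, 0.2, -0.8]
opening: 0.0471
```

Call:
apply_moves:
  commands:
    - [[0,0,0,0,0,0],[0,0,0,0,0,0],[0,0,0,0,0,0],[0,0,0,0,0,0],[0,0,0,0,0,0],[0,0,-1,0,0,0],[0,0,-4,0,0,0],[0,0,-4.5,0,0,0]]
  fingers: 1
  squeeze: 40

```text
clock: 9.95
eef_pos: [0.4513, -0.2718, 0.1178]
tcp_rot: [[-0.981, 0.194, -0.003], [0.194, 0.981, 0.002], [0.004, 0.001, -1.0]]
wrist_force: [0.1, -0.4, 0.2]
opening: 0.0137
```

```bash
python3 - <<'E'
from h import *
go([.54,.246,.2],95.5)
E
```

```text
[ 0.4513 -0.2718  0.1178] 9.95 0.0137 {'cm': [1.34, 52.52, -8.15], 'jawyaw': np.float64(78.84), 'tilt': [-0.0032, 0.0018], 'turn_z': np.float64(-0.2907)}
```

Call:
apply_moves:
  commands:
    - [[-0.3,2.5,-3.0,0,0,0],[-0.6,4.5,-2.0,0,0,0],[-0.7,4.8,-1.0,0,0,0],[-0.7,4.8,-1.0,0,0,0],[-0.7,4.8,-0.5,0,0,0],[-0.7,4.8,-0.5,0,0,0],[-0.6,4.8,0,0,0,0],[-0.3,4.8,0,0,0,0]]

```text
clock: 10.75
eef_pos: [0.5675, 0.0717, 0.1984]
tcp_rot: [[-0.981, 0.194, 0.001], [0.194, 0.981, -0.0], [-0.001, 0.0, -1.0]]
wrist_force: [-0.0, 0.7, 0.4]
opening: 0.014
```

Call:
apply_moves:
  commands:
    - [[0,4.0,0,0,0,0],[0,2.0,0,0,0,0],[0,0,0,0,0,-0.14],[0,0,0,0,0,-0.14],[0,0,0,0,0,0],[0,0,0,0,0,0],[0,0,0,0,0,0],[0,0,0,0,0,0]]

```text
clock: 11.55
eef_pos: [0.5785, 0.1285, 0.1976]
tcp_rot: [[-0.997, -0.083, 0.0], [-0.083, 0.997, -0.0], [-0.0, -0.0, -1.0]]
wrist_force: [0.5, -0.0, 0.2]
opening: 0.0137
```

```bash
cat >> h.py <<'E'
def grinder(c,C0=(.54,.247)):
    P=pts(c); f=c["frame"]; m=(abs(P[...,2]-.098)<.003)&(np.hypot(P[...,0]-C0[0],P[...,1]-C0[1])<.075)
    b=P[m]; C,r=cv2.minEnclosingCircle((b[:,:2]*1000).astype(np.float32)); C=np.array(C)/1000; print("circle",C,r,len(b),np.median(b[:,2]))
    n,l,s,ce=cv2.connectedComponentsWithStats(((f.min(2)>140)&m).astype(np.uint8))
    for i in range(1,n):
        if s[i,4]>4:
            p=P[l==i].mean(0); v=p[:2]-C; print(ce[i].round(1),s[i,4],p.round(4),round(np.hypot(*v)*1000,1),round(np.degrees(np.arctan2(v[1],v[0])),1))
E
python3 - <<'E'
from h import *
c=camera("wrist"); cv2.imwrite("pics/w5.png",cv2.resize(c["frame"][:,:,::-1],(800,600))); grinder(c)
c=camera("scene");grinder(c)
go([.54,.246,.14],95.5)
E
```

```text
circle [0.54143353 0.24982416] 61.972110748291016 8330 0.09690317099592874
[402.7 101.6] 47 [0.4855 0.2452 0.0981] 56.1 -175.3
[434.7 110.9] 46 [0.4908 0.2737 0.0982] 56.0 154.7
[453.8 132.6] 46 [0.5072 0.2941 0.0981] 56.0 127.8
[456.  138.6] 43 [0.512  0.2973 0.098 ] 55.8 121.8
[337.4 195.2] 19 [0.5705 0.2022 0.0983] 55.8 -58.6
[340.3 200.6] 19 [0.5753 0.2055 0.0984] 55.8 -52.6
[359.5 219.5] 20 [0.5917 0.2258 0.0983] 55.7 -25.6
[389.  227.5] 22 [0.5969 0.2541 0.0987] 55.7 4.4
circle [0.54301898 0.2483857 ] 62.99225616455078 183 0.0985381753076473
[0.5785 0.1287 0.1975] 11.65 0.0136 {'cm': [2.85, 12.02, 5.75], 'jawyaw': np.float64(94.82), 'tilt': [-0.0, -0.0001], 'turn_z': np.float64(-0.0118)}
```

View pics/w5.png

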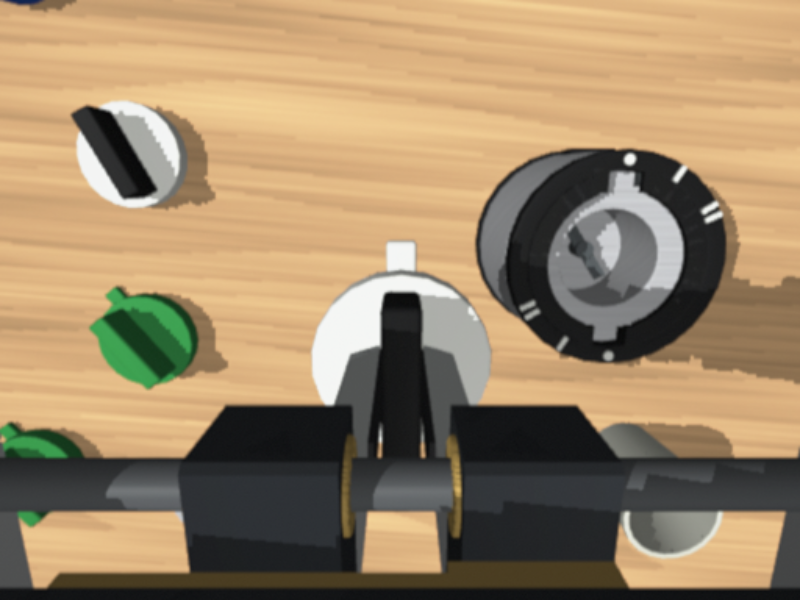

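The view shows the notch dots at (630,159) and (608,355), and the held lid with its far lug at (401,255). I'll measure the held lid in this same camera, so that calibration errors cancel.

```bash
python3 - <<'E'
from h import *
c=camera("wrist"); P=pts(c); f=c["frame"].astype(int); o=get_obs(); R=np.array(o["tcp_rot"])
Q=(P-o["eef_pos"])@R*1000   # tool frame mm
v,u=np.mgrid[:384,:512]; box=(u>190)&(u<325)&(v>145)&(v<262)
w=box&(f.min(2)>90)&(f.max(2)-f.min(2)<30)
print("z hist",np.histogram(Q[w][:,2],bins=np.arange(-20,40,3)))
lug=w&(Q[...,0]>33)&(abs(Q[...,1])<15)&(Q[...,0]<60)
for x in range(34,52,2):
    k=lug&(abs(Q[...,0]-x)<1); q=Q[k]
    if len(q): print(x,len(q),q[:,1].min().round(1),q[:,1].max().round(1),np.median(q[:,2]).round(1))
k=w&(abs(Q[...,2]-4)<3); q=Q[k].astype(np.float32)
h=cv2.convexHull(q[:,:2])[:,0]; h=h[(h[:,0]>0)]; print(np.round(h[np.hypot(*h.T)>30],1).tolist())
from scipy.optimize import least_squares
hh=h[(np.hypot(*h.T)>30)]; s=least_squares(lambda a:np.hypot(hh[:,0]-a[0],hh[:,1]-a[1])-a[2],[0,0,36],loss="soft_l1"); print(s.x)
E
```

```text
z hist (array([  11,    8,    5,   11,   14,   16,   12,   22, 4243,  202,   62,
         68,  334,   30,    0,    0,    0,    0,    0]), array([-20, -17, -14, -11,  -8,  -5,  -2,   1,   4,   7,  10,  13,  16,
        19,  22,  25,  28,  31,  34,  37]))
34 196 -14.9 14.9 5.9
36 199 -10.1 12.1 8.5
38 62 -4.3 6.3 17.6
40 57 -4.3 6.3 17.7
42 56 -4.9 6.3 17.8
44 58 -4.9 6.3 17.7
46 62 -4.9 6.3 17.7
48 46 -4.2 6.3 18.5Traceback (most recent call last):
  File "<stdin>", line 12, in <module>
cv2.error: OpenCV(4.12.0) /io/opencv/modules/imgproc/src/convhull.cpp:143: error: (-215:Assertion failed) total >= 0 && (depth == CV_32F || depth == CV_32S) in function 'convexHull'
```

```bash
python3 - <<'E'
from h import *
from scipy.optimize import least_squares
c=camera("wrist"); P=pts(c); f=c["frame"].astype(int); o=get_obs(); R=np.array(o["tcp_rot"])
Q=(P-o["eef_pos"])@R*1000
v,u=np.mgrid[:384,:512]; box=(u>190)&(u<325)&(v>145)&(v<262)
w=box&(f.min(2)>90)&(f.max(2)-f.min(2)<30)
q=np.ascontiguousarray(Q[w&(abs(Q[...,2]-5.5)<1.5)][:,:2].astype(np.float32))
h=cv2.convexHull(q)[:,0]; h=h[(h[:,0]>3)&(np.hypot(*h.T)>30)]
s=least_squares(lambda a:np.hypot(h[:,0]-a[0],h[:,1]-a[1])-a[2],[0,0,36],loss="soft_l1"); print(s.x,len(h),abs(s.fun).max())
l=Q[w&(abs(Q[...,2]-17.7)<1.2)&(Q[...,0]>38)&(abs(Q[...,1])<10)]; print(np.percentile(l[:,0],[1,50,99]),l[:,1].mean(),len(l))
C=np.array([.5414335,.249824]); L=np.array(o["eef_pos"])+R@np.array([s.x[0],s.x[1],0])/1000; print("lid",L,"need shift tool",R.T@np.array([*(C-L[:2]),0])*100)
go([.5414,.2498,.14])
E
```

```text
[ 1.48343308  0.95105178 35.30783105] 22 0.29937608844208086
[38.15326486 42.81437714 47.66049272] 0.8534068276090215 270
lid [0.57695185 0.12953679 0.1974611 ] need shift tool [ 2.52240317e+00  1.22858923e+01 -5.17369765e-05]
[0.5785 0.1287 0.1975] 11.75 0.0137 {'cm': [2.67, 12.38, 5.75], 'jawyaw': np.float64(94.85), 'tilt': [-0.0001, -0.0]}
```

Call:
apply_moves:
  commands:
    - [[0.4,2.0,0,0,0,0.005],[0.7,3.5,0,0,0,0],[0.7,3.5,0,0,0,0],[0.5,2.3,0,0,0,0],[0.25,1.0,1.5,0,0,0],[0,0,2.5,0,0,0],[0,0,2.0,0,0,0],[0,0,0.6,0,0,0]]

```text
clock: 12.55
eef_pos: [0.5418, 0.2487, 0.1294]
tcp_rot: [[-0.997, -0.08, -0.003], [-0.08, 0.997, -0.002], [0.004, -0.002, -1.0]]
wrist_force: [-1.2, -0.0, -0.5]
opening: 0.0136
```

```bash
python3 - <<'E'
from h import *
c=camera("scene"); grinder(c); cv2.imwrite("pics/s6.png",cv2.resize(c["frame"][120:230,260:380,::-1],(720,660))[:600])
o=get_obs(); go([.5414,.2498,.1075],94.55); print(np.round(o["wrist_force"],2),np.round(o["moment"],3))
E
```

```text
circle [0.54455542 0.24838635] 64.08106994628906 213 0.09864136491359976
[0.542  0.2487 0.1296] 12.6 0.0134 {'cm': [0.04, 0.12, 2.21], 'jawyaw': np.float64(94.59), 'tilt': [-0.0031, -0.0016], 'turn_z': np.float64(0.0007)}
[-1.07 -0.06 -0.32] [ 0.02  -0.038 -0.002]
```

Call:
apply_moves:
  commands:
    - [[0,0,0.3,0,0,0],[0,0,0.3,0,0,0],[0,0,0.25,0,0,0],[0,0,0.25,0,0,0],[0,0,0.25,0,0,0],[0,0,0.2,0,0,0],[0,0,0.2,0,0,0],[0,0,0,0,0,0]]

```text
clock: 13.4
eef_pos: [0.543, 0.2492, 0.1137]
tcp_rot: [[-0.997, -0.08, -0.0], [-0.08, 0.997, -0.0], [0.0, -0.0, -1.0]]
wrist_force: [0.2, -0.2, -0.1]
opening: 0.0139
```

```bash
python3 - <<'E'
from h import *
o=get_obs(); go([.5414,.2498,.1075],94.55); print(np.round(o["wrist_force"],2),np.round(o["moment"],3))
E
```

```text
[0.543  0.2492 0.1137] 13.4 0.0139 {'cm': [0.16, 0.07, 0.62], 'jawyaw': np.float64(94.6), 'tilt': [-0.0005, -0.0002], 'turn_z': np.float64(0.0008)}
[ 0.16 -0.19 -0.07] [-0.014  0.015 -0.006]
```

Call:
apply_moves:
  commands:
    - [[0,0,0.15,0,0,0],[0,0,0.15,0,0,0],[0,0,0.15,0,0,0],[0,0,0.1,0,0,0],[0,0,0.1,0,0,0],[0,0,0.1,0,0,0],[0,0,0,0,0,0],[0,0,0,0,0,0]]

```text
clock: 14.2
eef_pos: [0.5432, 0.2493, 0.107]
tcp_rot: [[-0.997, -0.08, 0.0], [-0.08, 0.997, 0.0], [-0.0, 0.0, -1.0]]
wrist_force: [-2.2, 0.0, 5.6]
opening: 0.0135
```

```bash
python3 - <<'E'
from h import *
o=get_obs(); go([.5414,.2498,.1075],94.55); print(np.round(o["wrist_force"],2),np.round(o["moment"],3))
c=camera("scene");P=pts(c)
b=P[(np.hypot(P[...,0]-.5415,P[...,1]-.248)<.034)];print(len(b),np.histogram(b[:,2],bins=[.08,.095,.099,.101,.103,.105,.107,.109,.112,.13]))
E
```

```text
[0.5432 0.2493 0.107 ] 14.2 0.0135 {'cm': [0.18, 0.06, -0.05], 'jawyaw': np.float64(94.59), 'tilt': [0.0002, 0.0001], 'turn_z': np.float64(0.0007)}
[-2.17  0.03  5.65] [-0.166  0.375  0.014]
1005 (array([ 5,  9,  4, 23, 27, 28, 14, 11, 46]), array([0.08 , 0.095, 0.099, 0.101, 0.103, 0.105, 0.107, 0.109, 0.112,
       0.13 ]))
```

It is seated: the TCP is at 107 mm, 22 mm above the deck as in the grasp, with a 5.6 N reaction. I'll ease the side load and start the twist.

Call:
apply_moves:
  commands:
    - [[0.1,0,0,0,0,0],[0,0,0,0,0,0.03],[0,0,0,0,0,0.05],[0,0,0,0,0,0.05],[0,0,0,0,0,0.05],[0,0,0,0,0,0.05],[0,0,0,0,0,0.05],[0,0,0,0,0,0]]

```text
clock: 15.05
eef_pos: [0.543, 0.249, 0.107]
tcp_rot: [[-0.98, 0.201, 0.002], [0.201, 0.98, -0.0], [-0.002, 0.0, -1.0]]
wrist_force: [1.1, -0.7, 4.7]
opening: 0.0145
```

```bash
python3 - <<'E'
from h import *
o=get_obs(); go([.5414,.2498,.107],64.55); print(np.round(o["wrist_force"],2),np.round(o["moment"],3),np.round(o["joints"],2))
E
```

```text
[0.543 0.249 0.107] 15.05 0.0145 {'cm': [0.18, 0.05, 0.0], 'jawyaw': np.float64(78.43), 'tilt': [0.0016, -0.0003], 'turn_z': np.float64(0.2422)}
[ 1.13 -0.69  4.69] [-0.339 -0.004  0.125] [-0.46  0.67 -0.02  1.76  0.02  0.71  0.87]
```

Call:
apply_moves:
  commands:
    - [[0,0,0,0,0,0],[0,0,0,0,0,0.05],[0,0,0,0,0,0.05],[0,0,0,0,0,0.05],[0,0,0,0,0,0.05],[0,0,0,0,0,0.05],[0,0,0,0,0,0],[0,0,0,0,0,0]]
  squeeze: 55

```text
clock: 15.85
eef_pos: [0.543, 0.2489, 0.107]
tcp_rot: [[-0.9, 0.436, 0.001], [0.436, 0.9, -0.0], [-0.001, 0.0, -1.0]]
wrist_force: [0.6, -2.3, 5.7]
opening: 0.0135
```

```bash
python3 - <<'E'
from h import *
o=get_obs(); go([.5414,.2498,.107],64.55); print(np.round(o["wrist_force"],2),np.round(o["moment"],3),np.round(o["joints"],2))
c=camera("wrist"); cv2.imwrite("pics/w7.png",cv2.resize(c["frame"][:,:,::-1],(800,600)))
P=pts(c); f=c["frame"].astype(int); R=np.array(o["tcp_rot"]); Q=(P-o["eef_pos"])@R*1000
t=(abs(Q[...,2]+23)<4)&(abs(Q[...,1])<14)&(Q[...,0]>10)&(Q[...,0]<45); q=Q[t]; print(len(q))
for x in range(10,36,4):
    k=q[abs(q[:,0]-x)<2]
    if len(k): print(x,len(k),k[:,1].min().round(1),k[:,1].max().round(1),np.median(k[:,2]).round(1))
E
```

```text
[0.543  0.2489 0.107 ] 15.85 0.0135 {'cm': [0.18, 0.02, 0.0], 'jawyaw': np.float64(64.16), 'tilt': [0.0015, -0.0003], 'turn_z': np.float64(-0.0068)}
[ 0.6  -2.32  5.75] [-0.354  0.018  0.112] [-0.51  0.67  0.05  1.76 -0.05  0.7   0.69]
1207
10 211 -14.0 14.0 -22.4
14 197 -6.7 7.0 -22.1
18 195 -6.7 7.0 -22.2
22 199 -6.7 6.9 -22.2
26 203 -6.6 6.9 -22.3
30 202 -6.6 6.9 -21.7
```

View pics/w7.png

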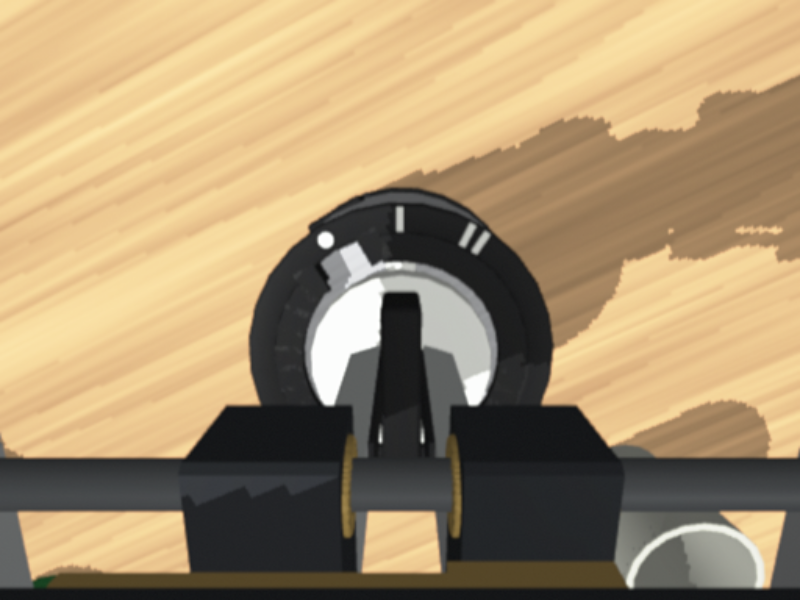

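The grip bar at (400,300) points straight at the single rib at (400,219), and the disc sits inside the lip. I'll hold for one call, check, and hand in.

Call:
apply_moves:
  commands:
    - [[0,0,0,0,0,0],[0,0,0,0,0,0],[0,0,0,0,0,0],[0,0,0,0,0,0],[0,0,0,0,0,0],[0,0,0,0,0,0],[0,0,0,0,0,0],[0,0,0,0,0,0]]

```text
clock: 16.7
eef_pos: [0.543, 0.2488, 0.107]
tcp_rot: [[-0.9, 0.436, 0.001], [0.436, 0.9, -0.0], [-0.001, 0.0, -1.0]]
wrist_force: [0.9, -0.7, 5.9]
opening: 0.0136
```

```bash
python3 - <<'E'
from h import *
c=camera("side"); P=pts(c); b=P[(np.hypot(P[...,0]-.534,P[...,1]+.455)<.05)&(abs(P[...,2]-.051)<.004)]; print(len(b),b.mean(0))
print(lid(P,.505,-.069)["bar"])
o=get_obs(); go([.5414,.2498,.107],64.55); print(np.round(o["wrist_force"],2),np.round(o["moment"],3))
print(close_job())
E
```

```text
185 [ 0.53576835 -0.45802257  0.05061291]
[ 0.5058 -0.0703]
[0.543  0.2489 0.107 ] 16.75 0.0138 {'cm': [0.18, 0.02, 0.0], 'jawyaw': np.float64(64.16), 'tilt': [0.0014, -0.0002], 'turn_z': np.float64(-0.0069)}
[ 0.34 -1.35  6.96] [-0.31   0.001  0.134]
the job is handed in; nothing more can be done
None
```

I put the chipped lid in the scrap tub, then seated the whole lid in the grinder's collar and turned it clockwise to the half-way mark. I handed the job in at about 17 s with the gripper still holding the lid; no verdict was reported.

What the last checks showed:
- **Chipped lid:** it rests near the tub's centre, with its bar top at 51 mm, the height expected for a lid lying on the tub floor.
- **Whole lid, seating:** the gripper tip is at 107 mm, as expected for a lid down on the deck, with a steady upward reaction of about 6–7 N.
- **Whole lid, turn:** it is about 30.4° clockwise of the notch, and the wrist picture shows the grip bar pointing at the single rib. The bar is straight in the grip at a 55 N squeeze, and a moment of about 0.13 N m is felt, roughly the half-way spring load or a little more.
- **Plain lid:** it is within about 1 mm of where it started. I did not measure the jar and cup again, but the arm never came near them.

The cameras disagreed by 1–4 mm on where the grinder's centre was. I aligned the lid to the grinder in a single wrist picture so that error cancelled, and the lid went in without catching on the collar.

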